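# Find the unlatched cover of a bench service duct and push it open

### The job

One of the four identical tip-up covers on the bench's service duct is unlatched, and we need the sockets under it: press the covers in turn on the ribbed strip along their far side until you find the one that rocks, without forcing those that are latched. Then push the raised front edge of that cover over, away from you, until it stands fully open against its stop, and take the hand away. Use only the fingertips: grip or pick up nothing, and leave the other things on the duct and the bench where they are.

Things in the scene. Friction and masses are not known exactly. Their poses are not given: they have to be found in the camera images.
- duct: Grey metal service duct, 219 mm deep, 512 mm long, flat top 75 mm above the bench. Origin on the bench below the covers' hinge line (height 73 mm), mid-length. x points away from the robot, y along the row to the robot's left. On top: covers from x = -90 to +41 mm, centred at y = +150, +50, -50, -150 mm with 6 mm bars between; a 25 mm deck before and a 60 mm deck behind. Hollow below the tails.
- cover_1 (a joint): Hinge angle of cover 1, leftmost seen from the robot: 0 closed and flush, grows as its tail goes down and its front edge up; 1.57 upright, stop 1.75. Latched, the tail gives under 1.5 mm (0.05 rad). Unlatched (any one of the four), it tips under 3 N pressed 25 mm from the hinge, up to 7 N near the hinge, and its stiff hinge keeps it where it is left. Near part: rests on a seat, never gives.
- cover_1_tail (a point): Place to press on cover 1: centre of its tail, on the upper face, 25 mm beyond the hinge line; moves with the cover. The tail is the 41 mm strip of the plate beyond the hinge, marked with four dark ribs.
- cover_1_front (a point): Middle of the near (front) edge of cover 1, on the upper face, 90 mm before the hinge line; rises as the cover tips. The cover is a plain aluminium plate 131 mm (x) by 92 mm (y) by 4 mm, about 110 g.
- cover_2 (a joint): Hinge angle of cover 2, second from the left seen from the robot: 0 closed and flush, grows as its tail goes down and its front edge up; 1.57 upright, stop 1.75. Latched, the tail gives under 1.5 mm (0.05 rad). Unlatched (any one of the four), it tips under 3 N pressed 25 mm from the hinge, up to 7 N near the hinge, and its stiff hinge keeps it where it is left. Near part: rests on a seat, never gives.
- cover_2_tail (a point): Place to press on cover 2: centre of its tail, on the upper face, 25 mm beyond the hinge line; moves with the cover. The tail is the 41 mm strip of the plate beyond the hinge, marked with four dark ribs.
- cover_2_front (a point): Middle of the near (front) edge of cover 2, on the upper face, 90 mm before the hinge line; rises as the cover tips. The cover is a plain aluminium plate 131 mm (x) by 92 mm (y) by 4 mm, about 110 g.
- cover_3 (a joint): Hinge angle of cover 3, third from the left seen from the robot: 0 closed and flush, grows as its tail goes down and its front edge up; 1.57 upright, stop 1.75. Latched, the tail gives under 1.5 mm (0.05 rad). Unlatched (any one of the four), it tips under 3 N pressed 25 mm from the hinge, up to 7 N near the hinge, and its stiff hinge keeps it where it is left. Near part: rests on a seat, never gives.
- cover_3_tail (a point): Place to press on cover 3: centre of its tail, on the upper face, 25 mm beyond the hinge line; moves with the cover. The tail is the 41 mm strip of the plate beyond the hinge, marked with four dark ribs.
- cover_3_front (a point): Middle of the near (front) edge of cover 3, on the upper face, 90 mm before the hinge line; rises as the cover tips. The cover is a plain aluminium plate 131 mm (x) by 92 mm (y) by 4 mm, about 110 g.
- cover_4 (a joint): Hinge angle of cover 4, rightmost seen from the robot: 0 closed and flush, grows as its tail goes down and its front edge up; 1.57 upright, stop 1.75. Latched, the tail gives under 1.5 mm (0.05 rad). Unlatched (any one of the four), it tips under 3 N pressed 25 mm from the hinge, up to 7 N near the hinge, and its stiff hinge keeps it where it is left. Near part: rests on a seat, never gives.
- cover_4_tail (a point): Place to press on cover 4: centre of its tail, on the upper face, 25 mm beyond the hinge line; moves with the cover. The tail is the 41 mm strip of the plate beyond the hinge, marked with four dark ribs.
- cover_4_front (a point): Middle of the near (front) edge of cover 4, on the upper face, 90 mm before the hinge line; rises as the cover tips. The cover is a plain aluminium plate 131 mm (x) by 92 mm (y) by 4 mm, about 110 g.
- toroid: Bystander: copper ring coil, 34 mm across, 14 mm high, lying on the duct's rear deck; origin under its centre.
- capacitor: Bystander: dark round can, 18 mm across, 32 mm high, standing on the duct's rear deck; origin under its centre.
- keypad_board: Bystander: green circuit board with a small display and nine keys, 85 by 150 mm, 17 mm high, on the bench; origin under its centre.
- screwdriver: Bystander: screwdriver lying on the blue mat; origin under the middle.
- solder_spool: Bystander: spool, 54 mm across, 40 mm high, standing on the bench; origin under its centre.
- flux_jar: Bystander: jar, 48 mm across, 55 mm high, standing on the bench; origin under its centre.
- multimeter: Bystander: grey hand-held meter lying on the bench, 150 by 78 mm, 41 mm high; origin under its centre.

How it is judged (in metres and radians):
On the way:
1. the unlatched cover rocks: a finger on it has tipped it by more than 0.12 rad (((value of joint cover_1 between 0.12 and 1.2 rad and contact force between the fingers and cover_1 above 0.3 N) or (value of joint cover_2 between 0.12 and 1.2 rad and contact force between the fingers and cover_2 above 0.3 N) or (value of joint cover_3 between 0.12 and 1.2 rad and contact force between the fingers and cover_3 above 0.3 N) or (value of joint cover_4 between 0.12 and 1.2 rad and contact force between the fingers and cover_4 above 0.3 N))), for 0.05 s.
At the end, for the whole second after the job is handed in: The unlatched cover stands open and still, past upright, at more than 1.6 rad (its stop is at 1.75 rad); the other three cannot open (((value of joint cover_1 above 1.6 rad and velocity of joint cover_1 between -0.05 and 0.05 rad/s) or (value of joint cover_2 above 1.6 rad and velocity of joint cover_2 between -0.05 and 0.05 rad/s) or (value of joint cover_3 above 1.6 rad and velocity of joint cover_3 between -0.05 and 0.05 rad/s) or (value of joint cover_4 above 1.6 rad and velocity of joint cover_4 between -0.05 and 0.05 rad/s))); the robot touches nothing.
It fails at once if a closed cover forced with more than 80 N ((value of joint cover_1 below 0.1 rad and contact force between the fingers and cover_1 above 80 N) or (value of joint cover_2 below 0.1 rad and contact force between the fingers and cover_2 above 80 N) or (value of joint cover_3 below 0.1 rad and contact force between the fingers and cover_3 above 80 N) or (value of joint cover_4 below 0.1 rad and contact force between the fingers and cover_4 above 80 N)).
It fails at once if a cover gripped or forced (more than 35 N from the fingers) on its way between tipped and open ((value of joint cover_1 between 0.15 and 1.6 rad and contact force between the fingers and cover_1 above 35 N) or (value of joint cover_2 between 0.15 and 1.6 rad and contact force between the fingers and cover_2 above 35 N) or (value of joint cover_3 between 0.15 and 1.6 rad and contact force between the fingers and cover_3 above 35 N) or (value of joint cover_4 between 0.15 and 1.6 rad and contact force between the fingers and cover_4 above 35 N)).
It fails at once if a bystander lifted or shifted by more than 30 mm, or tipped over (distance of any of toroid, capacitor, keypad_board, screwdriver, solder_spool, flux_jar, multimeter from where it was at the start of the episode above 0.03 m or angle between any of toroid, capacitor, keypad_board, solder_spool, flux_jar, multimeter's own z axis and vertical above 0.6 rad).
It also fails if it takes over 54 s, if anything falls off the work surface, if the arm or the gripper's body presses on something with over 40 N, if the wrist force passes 120 N, or if a joint passes its speed limit or range.

### The arm

A 6-joint arm with a two-finger parallel gripper is mounted at the origin on the work surface. World frame = base frame: x ahead of the robot, y to its left, z up, the work surface at z = 0. Lengths are in mm, angles in rad, forces in N, time in s.
With the tool pointing down it reaches from about 400 to 925 mm from the base axis. Payload 12.5 kg.
Tool frame: the origin (TCP) lies at the very end of the fingers, on their centre line; the grasp point (between the pads) lies 19 mm behind it (env.grasp_offset is the distance from the TCP to the grasp point, in mm); z points along the fingers, y is the direction in which the jaws open and shut (so a half turn about z gives the same grasp; the last joint's range is limited). The gripper opens to 95 mm and grips with 3 to 60 N. Pads are 20 mm wide; open, the fingers measure 119 mm over their backs; the gripper's body (75 mm by 180 mm) begins 59 mm behind the grasp point.
Start: joints at [1.032, 0.491, 1.559, -0, 1.092, -0.106], TCP at [262.12, 567.397, 214.661] pointing down, gripper open.
Joint ranges: [-3.1, 3.1], [-0.84, 2.19], [0.05, 2.79], [-1.13, 4.28], [0.06, 2.93], [-2.69, 2.69]. Speed limits (rad/s): [2.22, 2.22, 2.79, 3.14, 3.14, 3.14].

### API

Orientations are given as [roll, pitch, yaw] about the fixed x, y, z axes, in that order (R = Rz(yaw) Ry(pitch) Rx(roll)).
In Python, from cell import env gives the robot as it stands. The module is installed in compiled form; this text tells all that it offers.
- The arm moves only by the shell command python3 -m pendant 'ROWS'. ROWS is JSON, one flat list of numbers, 5 for each row, row after row: the shift along the tool's x, y, z as a fraction of full scale, then the turn about the tool's z as a fraction of full scale, then the gripper's target within -1 to 1 (shut at 1, half-way at 0, fully open at -1). In form: [x, y, z, turn, grip, x, y, z, turn, grip, ...]. A call has 1 to 10 rows; each row shifts and turns the commanded pose from where the row before left it, along the tool's axes as they then stand; what a row does not reach is not made up. Full scale, the value 1, is 0.4 m for a shift and 180 degrees for a turn. A row lasts 1/8 s, in which the tool goes at most 62.5 mm and 10.7 degrees, less where a joint would pass 70% of its speed; a pose out of reach is approached as far as the arm can. A call with a number of a shift or a turn outside -1 to 1 is refused whole. A call with a gripper value outside its range is refused whole. The fingers move at their own pace and stop on an object; the grip force is fixed at half the most. Time passes only in rows, so rows that do not move let the fingers close. It gives the time, the measured TCP pose, the force and the opening at its end, in the units of the state.
- env.state(): the state, without advancing time (a new reading comes with each control period).
- env.read_camera(name): name is "scene" or "top" or "wrist"; returns the picture (480x640x3 uint8, red, green, blue); there is no depth.
- env.camera_model(name): a dict with "fx", "fy", "cx", "cy" (pixels), "view" (4x4, takes a point from world to camera coordinates); the wrist camera has in their place "tool_from_camera" (4x4, takes a point from camera to tool coordinates, whose origin is the TCP and whose axes are the flange's). Camera axes: x right, y down, z forward; pixel columns grow to the right and rows downward; lengths in mm; the calibration is good to about 2 mm. A picture is of the moment at which its call begins: read the wrist's pose just before it. camera_model takes no time and is no camera call.
- env.job_done(): hands the job in, once; it reports no verdict.
Trained networks look in the newest picture that a camera, given by its name, has taken for a name from the list of things; names that differ only in an ending like _2 or _b are one class to them, and where a whole thing is asked for, a point or a joint stands for the part that bears it (a point fixed in the world has none). Each returns a list of dicts, best first, with "confidence" (0 to 1); they miss things now and then, are a little off and sometimes report something else, mostly with a low value. They report only what shows in the picture. A call takes as long as a camera call.
- env.masks_of(thing, camera): "region" (480x640 bool, what is visible of it).
- env.landmark_of(thing, camera): "xyz" ([x, y, z] in mm, in world coordinates, good to about 4 mm: a listed point, or the origin of a listed thing).
The state is a dict: "t": time; "joints": joint angles; "qvel": joint speeds; "tau": joint torques, N m; "eef_pos": TCP position; "tcp_rot": TCP orientation; "ft_force": force on the tool from outside, world axes, zero at the start; "moment": the same for the moment, N m; "opening": opening from 0.0 (shut) to 1.0 (fully open).
Only numpy, scipy, OpenCV 4.12 (cv2) and the standard library are available. Lean on these libraries where they do the work, as an engineer would, in place of code of your own. Each camera call takes 0.05 s, during which the arm holds its last target.

## Working session

There is one attempt and no reset: what is moved stays moved. The work goes in short steps, Python scripts to look and compute and a shell command to move; the robot and the scene stay as the last step left them, time stands still between calls to the robot, and variables do not carry over. Pictures are saved under pics/ and viewed, and the job is handed in when it is done.

```bash
mkdir -p pics
python3 - <<'E'
from cell import env
import cv2
s=env.state();print(s)
for c in ["scene","top"]:
    cv2.imwrite(f"pics/{c}0.png",env.read_camera(c)[:,:,::-1])
for n in ["duct","cover_1_tail","cover_1_front","toroid","capacitor"]:
    for c in ["top","scene"]:
        print(n,c,[(d["confidence"].__round__(2),[round(float(v)) for v in d["xyz"]]) for d in env.landmark_of(n,c)])
E
```

```text
{'t': 0.0, 'joints': array([ 1.03238590e+00,  4.91555474e-01,  1.55949656e+00,  2.29939260e-06,
        1.09172110e+00, -1.05581621e-01]), 'qvel': array([-0.00108995, -0.00076477, -0.00173606,  0.00047175,  0.0030649 ,
       -0.00033203]), 'tau': array([ 1.27252984e-03, -6.12651443e+01, -2.58173543e+01,  6.92671048e-02,
        4.83260828e-02, -1.14104346e-04]), 'eef_pos': array([261.97783463, 567.14302192, 214.0480736 ]), 'tcp_rot': array([-3.14041895e+00, -1.26434364e-04,  2.70876271e+00]), 'ft_force': array([ 0.04780783, -0.77895168,  0.21436801]), 'moment': array([-0.07114346,  0.02083717, -0.04615789]), 'opening': 0.9994199926919503}
duct top [(0.72, [566, 38, 1])]
duct scene [(0.63, [475, -14, 74]), (0.56, [561, 38, 1]), (0.55, [620, -434, 0])]
cover_1_tail top [(0.8, [581, 191, 73])]
cover_1_tail scene [(0.77, [583, 192, 76]), (0.56, [561, 42, 0])]
cover_1_front top [(0.97, [468, 182, 74])]
cover_1_front scene [(0.69, [465, 185, 78]), (0.46, [471, 85, 76]), (0.44, [622, -433, 2])]
toroid top [(0.62, [643, 113, 77])]
toroid scene [(0.54, [636, 111, 73])]
capacitor top [(0.39, [656, -135, 69])]
capacitor scene [(0.46, [650, -136, 72])]
```

View pics/top0.png

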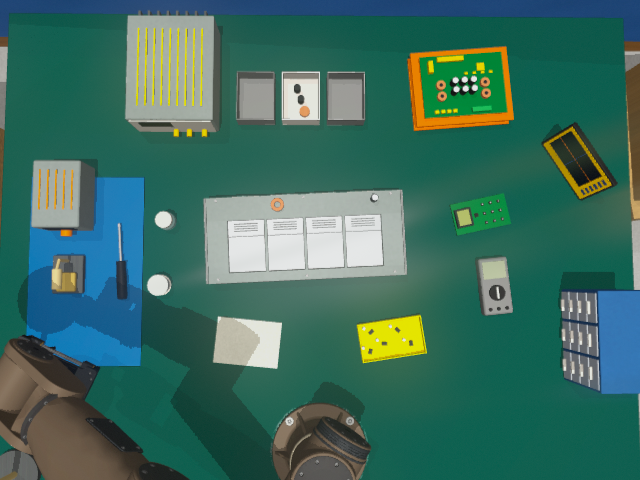

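View pics/scene0.png

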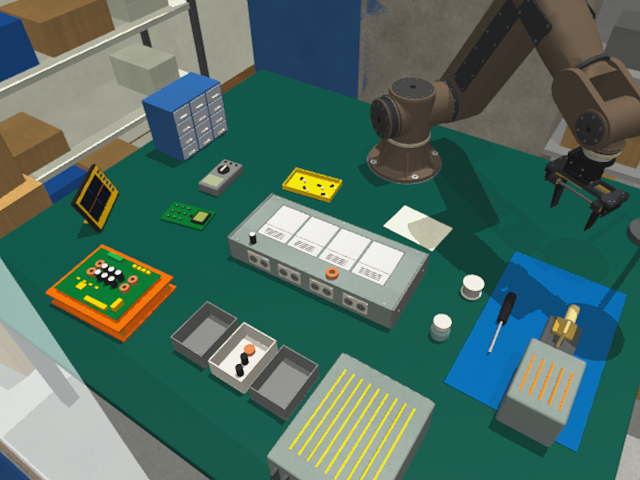

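The pictures show the duct lying slightly turned: its top corners in the top view are at about (205,198), (402,190), (406,275), (207,283). The ribbed strip is on the far side. The toroid is at (277,204) and the capacitor at (375,198). Next I'll fit the duct pose.

Run:
```python
from cell import env
import cv2,numpy as np
img=env.read_camera("top")
cv2.imwrite("pics/crop1.png",cv2.resize(img[180:295,195:415,::-1],None,fx=3.6,fy=3.6,interpolation=cv2.INTER_CUBIC))
m=env.camera_model("top")
V=np.array(m["view"]);R=V[:3,:3];o=-R.T@V[:3,3]
def bp(u,v,z):
    d=R.T@np.array([(u-m["cx"])/m["fx"],(v-m["cy"])/m["fy"],1]);return o+d*(z-o[2])/d[2]
P=[];Q=[]
for n in (1,2,3,4):
  for k,x in(("tail",25),("front",-90)):
    r=env.landmark_of(f"cover_{n}_{k}","top")
    print(n,k,[(round(d["confidence"],2),np.round(d["xyz"])) for d in r])
for u,v in [(205,198),(402,190),(406,275),(207,283),(228,221),(381.5,214),(383.5,266),(229.5,272.5)]: print(u,v,bp(u,v,75).round(1))
print(o)
```

```text
1 tail [(0.64, array([582., 195.,  73.]))]
1 front [(0.86, array([466., 182.,  76.]))]
2 tail [(0.95, array([587.,  87.,  74.]))]
2 front [(0.69, array([ 430., -461.,   -0.])), (0.67, array([467., 180.,  76.])), (0.62, array([496., 529.,   0.]))]
3 tail [(0.61, array([588.,  -6.,  74.])), (0.37, array([468.,  86.,  77.]))]
3 front [(0.71, array([475., -18.,  73.]))]
4 tail [(0.64, array([ 593., -107.,   73.]))]
4 front [(0.58, array([ 478., -116.,   71.]))]
205 198 [653.3 293.5  75. ]
402 190 [ 675.5 -213.4   75. ]
406 275 [ 456.5 -221.2   75. ]
207 283 [436.1 285.5  75. ]
228 221 [594.2 234.1  75. ]
381.5 214 [ 613.1 -159.8   75. ]
383.5 266 [ 479.4 -163.8   75. ]
229.5 272.5 [462.7 228.8  75. ]
[ 445.05729405   44.44850858 1608.10200984]
```

View pics/crop1.png

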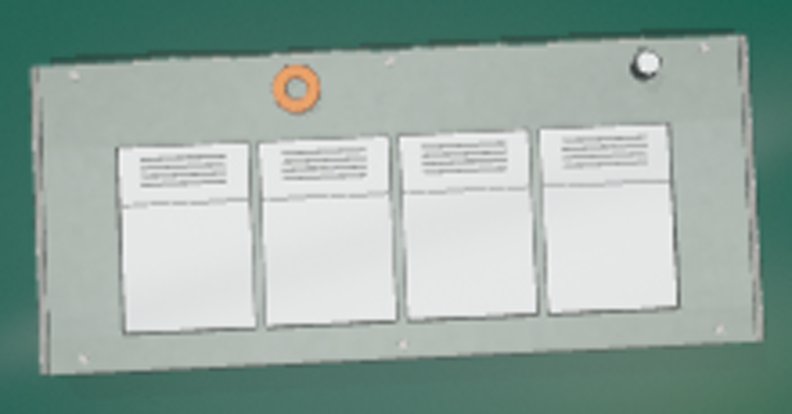

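```bash
cat > h.py <<'E'
from cell import env
import numpy as np
a=0.0455;O=np.array([562,36.5])
ax=np.array([np.cos(a),np.sin(a)]);ay=np.array([-np.sin(a),np.cos(a)])
def show():
    s=env.state();d=s["eef_pos"][:2]-O
    print("t",round(s["t"],2),"duct x,y,z",(d@ax).round(1),(d@ay).round(1),s["eef_pos"][2].round(1),"yawerr",((s["tcp_rot"][2]-a-np.pi+np.pi)%(2*np.pi)-np.pi).round(4),"F",s["ft_force"].round(1),"open",round(s["opening"],2))
E
python3 -m pendant '[0,0,0,-0.0507,1, 0,0,0,-0.0507,1, 0,0,0,-0.0507,1, 0,0,0,0,1, 0,0,0,0,1]'; python3 -c "import h;h.show()"
```

```text
t: 1.68
eef_pos: [262.1, 567.4, 214.7]
tcp_rot: [3.141, 0.0, -3.1]
ft_force: [0.3, -0.5, 0.3]
opening: 0.533
t 1.68 duct x,y,z -275.4 544.0 214.7 yawerr -0.0039 F [ 0.3 -0.5  0.3] open 0.53
```

```bash
python3 -m pendant '[-0.0759,-0.0985,0,0,1, -0.0759,-0.0985,0,0,1, -0.0759,-0.0985,0,0,1, -0.0759,-0.0985,0,0,1, -0.0759,-0.0985,0,0,1, -0.0759,-0.0985,0,0,1, -0.0759,-0.0985,0,0,1, -0.0759,-0.0985,0,0,1, -0.0759,-0.0985,0,0,1, -0.0759,-0.0985,0,0,1]'; python3 -c "import h;h.show()"
```

```text
t: 2.92
eef_pos: [584.1, 186.1, 214.8]
tcp_rot: [3.141, 0.0, -3.099]
ft_force: [0.1, 1.2, -0.6]
opening: 0.002
t 2.92 duct x,y,z 28.9 148.4 214.8 yawerr -0.0033 F [ 0.1  1.2 -0.6] open 0.0
```

```bash
python3 -m pendant '[0,0,0.125,0,1, 0,0,0.125,0,1, 0,0,0,0,1]'
python3 - <<'E'
import h,cv2
from cell import env
import numpy as np
h.show()
for c in ["wrist","top"]:
    im=env.read_camera(c); 
    if c=="top": im=cv2.resize(im[180:295,195:415],None,fx=3.6,fy=3.6)
    cv2.imwrite(f"pics/{c}2.png",im[:,:,::-1])
E
```

```text
t: 3.3
eef_pos: [581.6, 187.0, 111.9]
tcp_rot: [-3.141, -0.006, -3.099]
ft_force: [-0.4, -0.6, 0.6]
opening: 0.003
t 3.3 duct x,y,z 26.5 149.4 111.9 yawerr -0.0028 F [-0.4 -0.6  0.6] open 0.0
```

View pics/wrist2.png

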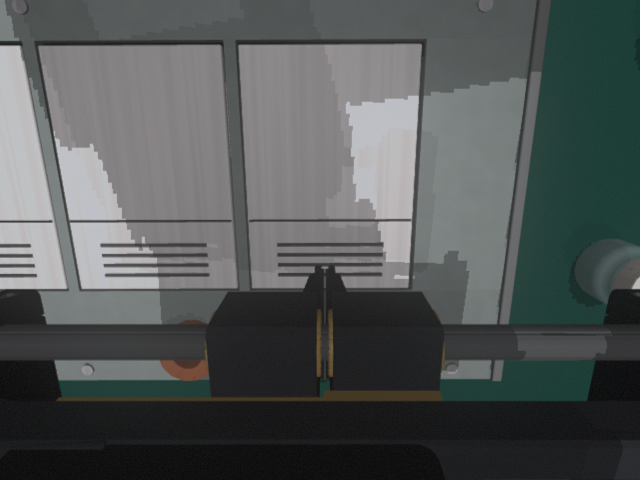

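Run:
```python
from cell import env
m=env.camera_model("wrist");print({k:(v if not hasattr(v,'round') else v.round(3)) for k,v in m.items()})
```

```text
{'fx': 381.37629963969204, 'fy': 381.37629963969204, 'cx': 324.37018185780653, 'cy': 233.26078333731076, 'tool_from_camera': array([[ 0.00000e+00, -9.65000e-01, -2.61000e-01,  7.36100e+01],
       [ 1.00000e+00,  0.00000e+00,  1.00000e-03,  4.17000e-01],
       [-1.00000e-03, -2.61000e-01,  9.65000e-01, -1.69968e+02],
       [ 0.00000e+00,  0.00000e+00,  0.00000e+00,  1.00000e+00]])}
```

The wrist view shows the hinge line at v≈220 and cover 1's far edge at v≈289. The fingertips at (325,268) are in front of the ribbed strip.

Run:
```python
from cell import env
import numpy as np
m=env.camera_model("wrist");T=m["tool_from_camera"];o=T[:3,3]
for n,u,v in [("hinge",330,220),("far",330,289.5),("hingeL",247,220),("hingeR",411.5,219),("near",330,42),("farL",239,290),("farR",411,290)]:
    d=T[:3,:3]@np.array([(u-m["cx"])/m["fx"],(v-m["cy"])/m["fy"],1]);p=o+d*(36.9-o[2])/d[2];print(n,(-p[0]).round(1),p[1].round(1))
```

```text
hinge -25.2 3.7
far 16.5 3.8
hingeL -25.2 -42.5
hingeR -25.8 49.0
near -115.6 3.3
farL 16.8 -49.4
farR 16.9 51.3
```

```bash
python3 -m pendant '[0,0,0.04,0,1, 0,0,0.04,0,1, 0,0,0,0,1, 0,0,0,0,1]'; python3 -c "import h;h.show()"; python3 -m pendant '[0,0,0.006,0,1, 0,0,0,0,1]'; python3 -c "import h;h.show()"
```

```text
t: 3.9
eef_pos: [583.3, 187.5, 82.8]
tcp_rot: [3.141, 0.0, -3.097]
ft_force: [0.4, 0.5, 0.2]
opening: 0.009
t 3.9 duct x,y,z 28.1 149.9 82.8 yawerr -0.0004 F [0.4 0.5 0.2] open 0.01
t: 4.15
eef_pos: [583.2, 187.5, 80.3]
tcp_rot: [3.141, 0.0, -3.097]
ft_force: [-0.1, 0.0, 0.4]
opening: 0.008
t 4.15 duct x,y,z 28.0 149.9 80.3 yawerr -0.0005 F [-0.1  0.   0.4] open 0.01
```

```bash
for i in 1; do python3 -m pendant '[0,0,0.01,0,1, 0,0,0,0,1]'; python3 -c "import h;h.show()"; done;  python3 -m pendant '[0,0,0.005,0,1, 0,0,0,0,1]'; python3 -c "import h;h.show()"
```

```text
t: 4.4
eef_pos: [583.0, 187.4, 75.9]
tcp_rot: [-3.142, -0.0, -3.097]
ft_force: [-0.0, -0.7, -0.0]
opening: 0.008
t 4.4 duct x,y,z 27.9 149.8 75.9 yawerr -0.0004 F [-0.  -0.7 -0. ] open 0.01
t: 4.65
eef_pos: [583.3, 187.5, 75.1]
tcp_rot: [3.141, 0.001, -3.096]
ft_force: [-2.9, -0.8, 8.5]
opening: 0.005
t 4.65 duct x,y,z 28.1 149.9 75.1 yawerr -0.0004 F [-2.9 -0.8  8.5] open 0.0
```

```bash
python3 -m pendant '[0,0,0.005,0,1, 0,0,0,0,1]'; python3 -c "import h;h.show()"
```

```text
t: 4.9
eef_pos: [583.3, 187.5, 74.9]
tcp_rot: [3.141, 0.002, -3.096]
ft_force: [-8.4, -2.9, 27.1]
opening: 0.009
t 4.9 duct x,y,z 28.2 149.9 74.9 yawerr -0.0004 F [-8.4 -2.9 27.1] open 0.01
```

Cover 1 pushes back at 27 N without tipping, so it is latched. On to cover 2.

```bash
python3 -m pendant '[0,0,-0.045,0,1, 0,-0.125,0,0,1, 0,-0.125,0,0,1, 0,0,0,0,1, 0,0,0.03,0,1, 0,0,0,0,1]'; python3 -c "import h;h.show()";python3 -m pendant '[0,0,0.01,0,1, 0,0,0,0,1]'; python3 -c "import h;h.show()"
```

```text
t: 5.65
eef_pos: [587.0, 88.6, 77.1]
tcp_rot: [3.141, -0.002, -3.095]
ft_force: [-0.2, 0.3, -0.3]
opening: 0.004
t 5.65 duct x,y,z 27.4 50.9 77.1 yawerr 0.0007 F [-0.2  0.3 -0.3] open 0.0
t: 5.9
eef_pos: [587.7, 88.2, 74.1]
tcp_rot: [3.141, 0.0, -3.096]
ft_force: [0.3, 0.2, 0.4]
opening: 0.003
t 5.9 duct x,y,z 28.0 50.5 74.1 yawerr 0.0004 F [0.3 0.2 0.4] open 0.0
```

```bash
python3 -m pendant '[0,0,0.005,0,1, 0,0,0,0,1]'; python3 -c "import h;h.show()";python3 -m pendant '[0,0,0.005,0,1, 0,0,0,0,1]'; python3 -c "import h;h.show()"
```

```text
t: 6.15
eef_pos: [587.7, 87.8, 72.4]
tcp_rot: [3.141, 0.0, -3.096]
ft_force: [-0.1, 1.0, 1.5]
opening: 0.006
t 6.15 duct x,y,z 28.0 50.1 72.4 yawerr -0.0003 F [-0.1  1.   1.5] open 0.01
t: 6.4
eef_pos: [587.7, 87.6, 70.2]
tcp_rot: [3.141, 0.0, -3.097]
ft_force: [0.3, 1.9, 3.3]
opening: 0.003
t 6.4 duct x,y,z 28.0 49.9 70.2 yawerr -0.0005 F [0.3 1.9 3.3] open 0.0
```

Cover 2 gives way at about 3 N, so it rocks. I'll press deeper to raise its front edge.

```bash
python3 -m pendant '[0,0,0.008,0,1, 0,0,0.008,0,1, 0,0,0,0,1]'; python3 -c "import h;h.show()";python3 -m pendant '[0,0,0.008,0,1, 0,0,0.008,0,1, 0,0,0,0,1]'
python3 - <<'E'
import h,cv2
from cell import env
h.show()
cv2.imwrite("pics/scene3.png",cv2.resize(env.read_camera("scene")[170:350,200:450,::-1],None,fx=3,fy=3))
E
```

```text
t: 6.78
eef_pos: [587.8, 87.3, 63.7]
tcp_rot: [-3.141, 0.0, -3.097]
ft_force: [1.2, -0.3, 1.5]
opening: 0.005
t 6.78 duct x,y,z 28.1 49.6 63.7 yawerr -0.0005 F [ 1.2 -0.3  1.5] open 0.01
t: 7.15
eef_pos: [587.7, 87.5, 57.1]
tcp_rot: [3.142, -0.0, -3.097]
ft_force: [1.8, -1.3, 0.3]
opening: 0.006
t 7.15 duct x,y,z 28.0 49.8 57.1 yawerr -0.0004 F [ 1.8 -1.3  0.3] open 0.01
```

View pics/scene3.png

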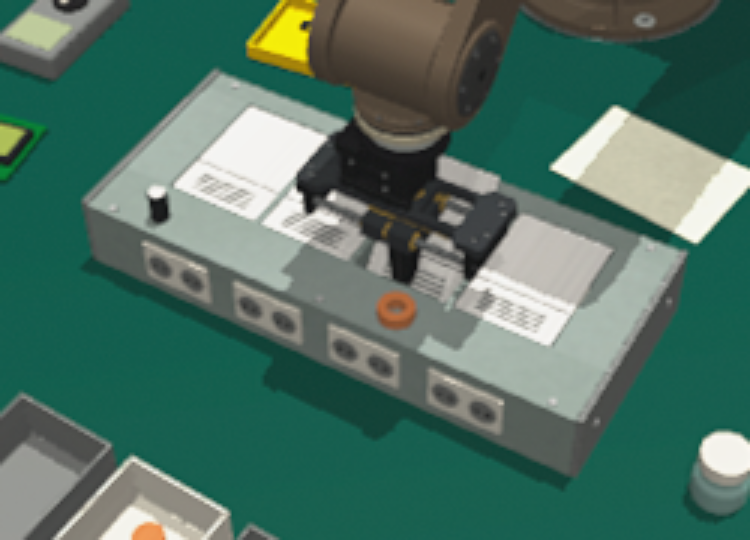

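The scene view shows the fingers down on cover 2's tail and its front edge raised. I'll withdraw upward, move to the near side and look again.

```bash
python3 -m pendant '[0,0,-0.125,0,1, 0,0,-0.15,0,1, 0,0,-0.15,0,1, 0.14,0,0,0,1, 0.14,0,0,0,1, 0.14,0,0,0,1, 0.05,0,0,0,1, 0,0,0,0,1]'
python3 - <<'E'
import h,cv2,numpy as np
from cell import env
h.show()
cv2.imwrite("pics/scene4.png",cv2.resize(env.read_camera("scene")[170:350,200:450,::-1],None,fx=3,fy=3))
cv2.imwrite("pics/wrist4.png",env.read_camera("wrist")[:,:,::-1])
for c in ["scene","wrist"]:
  for d in env.landmark_of("cover_2_front",c): print(c,round(d["confidence"],2),np.round(d["xyz"]))
E
```

```text
t: 8.2
eef_pos: [398.9, 79.1, 227.7]
tcp_rot: [3.142, 0.0, -3.096]
ft_force: [0.1, -0.3, -0.5]
opening: 0.004
t 8.2 duct x,y,z -161.0 50.0 227.7 yawerr -0.0004 F [ 0.1 -0.3 -0.5] open 0.0
scene 0.66 [507.  88. 144.]
wrist 0.39 [506.  84. 145.]
```

View pics/scene4.png

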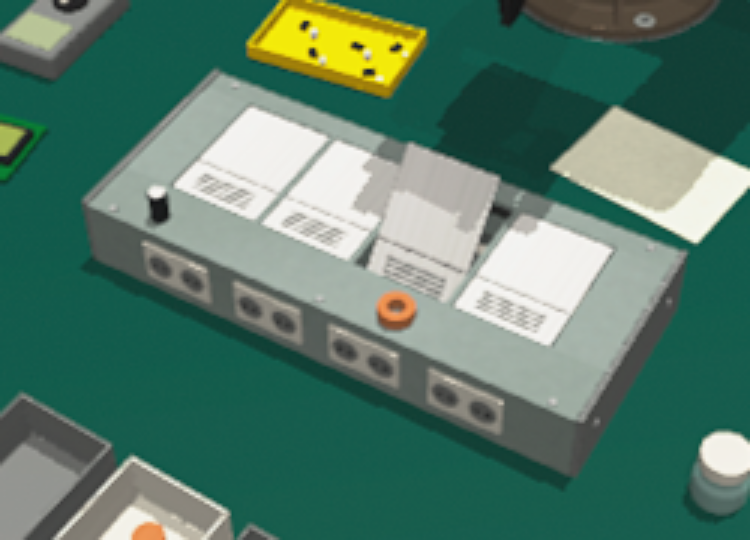

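View pics/wrist4.png

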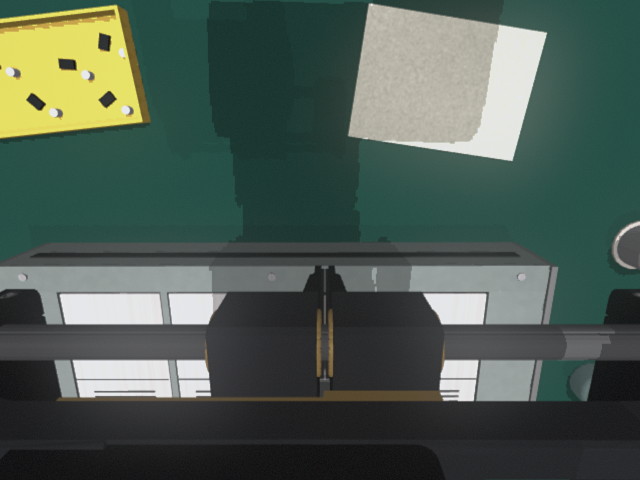

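The scene view shows cover 2 standing half open with its front edge near (450,160) in the crop, at z≈144 mm, or about 0.9 rad. The wrist view shows the fingers clear in front of the duct. Next I'll lower the fingertips to z≈112 and push away.

```bash
python3 -m pendant '[0,0,0.145,0,1, 0,0,0.145,0,1, 0,0,0,0,1, -0.1,0,0,0,1, -0.08,0,0,0,1, 0,0,0,0,1]'; python3 -c "import h;h.show()"; python3 -m pendant '[-0.03,0,0,0,1, -0.03,0,0,0,1, -0.03,0,0,0,1, 0,0,0,0,1]'; python3 -c "import h;h.show()"
```

```text
t: 9.15
eef_pos: [474.5, 82.4, 113.5]
tcp_rot: [3.142, 0.003, -3.097]
ft_force: [-1.3, 0.2, 0.5]
opening: 0.004
t 9.15 duct x,y,z -85.3 49.8 113.5 yawerr -0.0006 F [-1.3  0.2  0.5] open 0.0
t: 9.65
eef_pos: [508.6, 84.0, 111.4]
tcp_rot: [3.142, 0.001, -3.097]
ft_force: [0.2, -0.3, 0.3]
opening: 0.007
t 9.65 duct x,y,z -51.2 49.9 111.4 yawerr -0.0005 F [ 0.2 -0.3  0.3] open 0.01
```

```bash
python3 -m pendant '[-0.025,0,0,0,1, -0.025,0,0,0,1, 0,0,0,0,1]'
python3 - <<'E'
import h,cv2,numpy as np
from cell import env
h.show()
cv2.imwrite("pics/scene5.png",cv2.resize(env.read_camera("scene")[150:330,200:450,::-1],None,fx=3,fy=3))
for d in env.landmark_of("cover_2_front","scene"): print(round(d["confidence"],2),np.round(d["xyz"]))
E
```

```text
t: 10.02
eef_pos: [528.5, 84.9, 111.3]
tcp_rot: [3.142, 0.001, -3.097]
ft_force: [0.3, -0.5, -0.4]
opening: 0.006
t 10.03 duct x,y,z -31.2 49.8 111.3 yawerr -0.0005 F [ 0.3 -0.5 -0.4] open 0.01
0.97 [546.  88. 162.]
```

View pics/scene5.png

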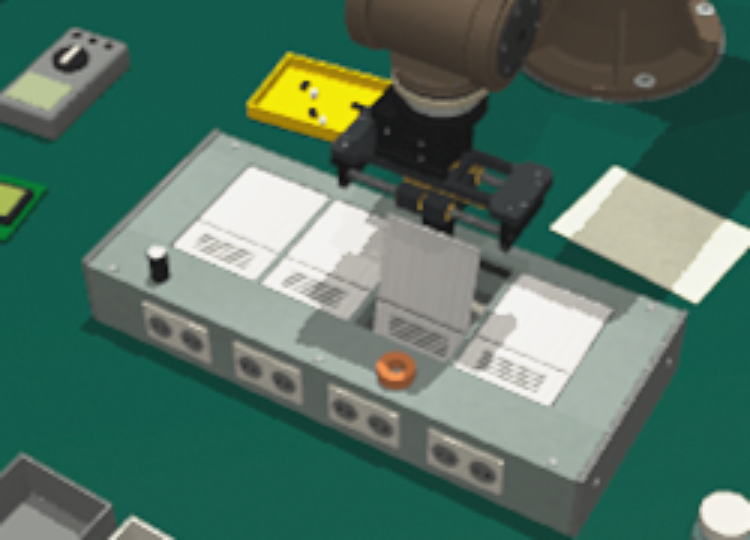

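Cover 2 is now nearly upright, with its edge at z≈162. I'll keep pushing gently.

```bash
python3 -m pendant '[-0.02,0,0,0,1, -0.02,0,0,0,1, 0,0,0,0,1]'; python3 -c "import h;h.show()"; python3 -m pendant '[-0.01,0,0,0,1, -0.01,0,0,0,1, 0,0,0,0,1]'; python3 -c "import h;h.show()"
```

```text
t: 10.5
eef_pos: [544.4, 85.6, 111.4]
tcp_rot: [3.142, 0.0, -3.097]
ft_force: [-0.9, -0.1, -0.3]
opening: 0.001
t 10.5 duct x,y,z -15.4 49.8 111.4 yawerr -0.0005 F [-0.9 -0.1 -0.3] open 0.0
t: 10.88
eef_pos: [552.0, 85.9, 111.4]
tcp_rot: [3.142, 0.0, -3.097]
ft_force: [0.1, 0.1, -0.7]
opening: 0.005
t 10.88 duct x,y,z -7.8 49.9 111.4 yawerr -0.0005 F [ 0.1  0.1 -0.7] open 0.0
```

```bash
python3 -m pendant '[-0.01,0,0,0,1, 0,0,0,0,1]'; python3 -c "import h;h.show()"; python3 -m pendant '[-0.005,0,0,0,1, 0,0,0,0,1]';  python3 - <<'E'
import h,cv2,numpy as np
from cell import env
h.show()
env.read_camera("scene")
for d in env.landmark_of("cover_2_front","scene"): print(round(d["confidence"],2),np.round(d["xyz"]),((np.array(d["xyz"][:2])-h.O)@h.ax).round(1))
E
```

```text
t: 11.12
eef_pos: [554.7, 86.1, 111.2]
tcp_rot: [3.142, -0.003, -3.096]
ft_force: [-5.4, -0.7, 1.6]
opening: 0.009
t 11.12 duct x,y,z -5.0 49.9 111.2 yawerr -0.0004 F [-5.4 -0.7  1.6] open 0.01
t: 11.38
eef_pos: [555.0, 86.1, 111.1]
tcp_rot: [3.142, -0.006, -3.096]
ft_force: [-12.9, -1.5, 6.4]
opening: 0.001
t 11.38 duct x,y,z -4.7 49.9 111.1 yawerr -0.0003 F [-12.9  -1.5   6.4] open 0.0
0.81 [577.  91. 161.] 17.5
```

The stop has been reached: 13 N with no further travel, and the edge is 17 mm beyond the hinge. I'll retreat.

```bash
python3 -m pendant '[0.03,0,0,0,1, 0.1,0,0,0,1, 0.14,0,0,0,1, 0.1,0,-0.08,0,1, 0,0,-0.14,0,1, 0,0,-0.1,0,1, 0,0,0,0,1, 0,0,0,0,1]'
python3 - <<'E'
import h,cv2,numpy as np
from cell import env
h.show()
cv2.imwrite("pics/scene6.png",cv2.resize(env.read_camera("scene")[150:330,200:450,::-1],None,fx=3,fy=3))
env.read_camera("top")
for c in("scene","top"):
 for n in("cover_2_front","toroid","capacitor"):
  for d in env.landmark_of(n,c)[:1]: print(c,n,round(d["confidence"],2),np.round(d["xyz"]),((np.array(d["xyz"][:2])-h.O)@h.ax).round(1))
E
```

```text
t: 12.48
eef_pos: [409.5, 79.5, 238.9]
tcp_rot: [3.142, -0.0, -3.097]
ft_force: [-0.3, 0.9, 0.7]
opening: 0.004
t 12.47 duct x,y,z -150.4 49.9 238.9 yawerr -0.0005 F [-0.3  0.9  0.7] open 0.0
scene cover_2_front 0.92 [579.  90. 166.] 19.7
scene toroid 0.71 [638. 109.  75.] 79.1
scene capacitor 0.69 [590. -13.  77.] 25.7
top cover_2_front 0.83 [579.  91. 164.] 19.3
top toroid 0.57 [641. 113.  78.] 82.7
top capacitor 0.37 [ 656. -139.   74.] 86.3
```

View pics/scene6.png

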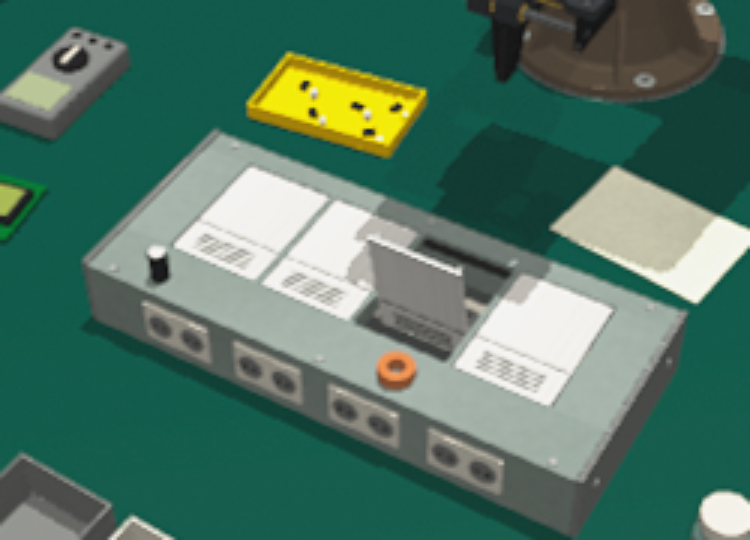

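The picture shows cover 2 open past upright and leaning away, with its edge at about (415,255). The toroid and capacitor are in place and the hand is clear.

```bash
python3 -c "
from cell import env
print(env.job_done())"
```

```text
the job is handed in; nothing more can be done
None
```

Cover 2, second from the left, was the unlatched one. It now stands open against its stop, and I have handed the job in.

- **Finding it:** Cover 1 pushed back at 27 N without tipping, so it is latched. Cover 2 gave way at about 3 N. I stopped there and did not press covers 3 and 4.
- **Opening it:** I pressed cover 2's tail down until it stood at about 0.9 rad. I then pushed its front edge over with the closed fingertips until it met the stop, at 13 N with no further travel. I withdrew the hand in front of the duct and above it.
- **Last checks:** Both cameras put cover 2's front edge about 19 mm beyond the hinge line at z≈165 mm, which is roughly 1.75 rad or more. Wrist force was about zero and the time was 12.5 s.
- **Bystanders:** The toroid and capacitor are where they started, within measurement error. I did not re-measure the things on the bench, but the arm did not go near them.
- **A check that disagreed:** In the last scene picture the detector put the capacitor at one of the cover tails. The top camera and the picture itself show the capacitor in its original place, so I took that reading as a false detection.

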